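# Hang the bone mallet in its saddle ring

## Robot

A 6-joint arm with a two-finger parallel gripper is mounted at the origin on the work surface. World frame = base frame: x ahead of the robot, y to its left, z up, the work surface at z = 0. Lengths are in m, angles in rad, forces in N, time in s.
With the tool pointing down it reaches from about 0.25 to 0.775 m from the base axis. Payload 4 kg.
Tool frame: the origin (TCP) lies on the centre line of the jaws, within the pads' length; the fingertips stand 8 mm ahead of it and the grasp point (between the pads) lies 11 mm behind it; y points along the fingers, x is the direction in which the jaws open and shut, and the axes are right-handed (so a half turn about y gives the same grasp; the last joint's range is limited). The gripper opens to 94 mm and grips with 3 to 60 N. Pads are 16 mm wide; open, the fingers measure 119 mm over their backs; the gripper's body (75 mm by 177 mm) begins 78 mm behind the grasp point.
Start: joints at [1.181, 0.087, 1.371, -0, 1.684, -0.103], TCP at [0.156, 0.528, 0.214] pointing down, gripper open.
Joint ranges: [-3.1, 3.1], [-0.76, 2.03], [0.27, 2.55], [-1.08, 4.22], [0.17, 2.65], [-2.57, 2.57]. Speed limits (rad/s): [2.79, 2.79, 3.14, 3.14, 3.14, 3.14].

## Interface

Orientations are given as [roll, pitch, yaw] about the fixed x, y, z axes, in that order (R = Rz(yaw) Ry(pitch) Rx(roll)).
In Python, from bench import robot gives the robot as it stands.
- The arm moves only by the tool step_arm, never from a script. Its argument "commands" is a list of rows, each an object with "xyz": the shift along the world's x, y, z in m, a list of three; "twist": the turn, a rotation vector about the world's x, y, z in degrees, a list of three. In form: [{"xyz": [tx, ty, tz], "twist": [ax, ay, az]}, ...]. A call has 1 to 12 rows; each row is the pose to reach, as a shift and turn from the pose commanded when the call began; what a row does not reach only later rows make up. A row lasts 1/12 s, in which the tool goes at most 41.7 mm and 7.16 degrees, less where a joint would pass 70% of its speed; a pose out of reach is approached as far as the arm can. A call with a gripper value outside its range is refused whole. "fingers" is the closure in counts, from 0 (fully open) to 255 (shut), set as the call begins (left out, the last holds). The fingers move at their own pace and stop on an object; the grip force is fixed at half the most. Time passes only in rows, so rows that repeat a pose let the fingers close. It gives the time, the measured TCP pose, the force and the opening at its end, in the units of the state.
- robot.get_obs(): the state, without advancing time (a new reading comes with each control period).
- robot.snapshot(name): name is "side" or "top"; returns (picture, depth): 384x512x3 uint8, red, green, blue; 384x512 float32, m along the optical axis (not along the pixel's ray), 0 where there is no reading.
- robot.camera_info(name): a dict with "fx", "fy", "cx", "cy" (pixels), "R" (3x3) and "t" (3): a world point X has camera coordinates R X + t. Camera axes: x right, y down, z forward; pixel columns grow to the right and rows downward; lengths in m; the calibration is good to about 2 mm. A picture is of the moment at which its call begins. camera_info takes no time and is no camera call.
- robot.close_job(): hands the job in, once; it reports no verdict.
The state is a dict: "time": time; "joint_positions": joint angles; "qvel": joint speeds; "joint_torque": joint torques, N m; "tool_pos": TCP position; "ee_rot": TCP orientation; "wrist_force": force on the tool from outside, world axes, zero at the start; "wrist_torque": the same for the moment, N m; "width": finger opening in m.
Only numpy, scipy, OpenCV 4.12 (cv2) and the standard library are available. Lean on these libraries where they do the work, as an engineer would, in place of code of your own. Each camera call takes 0.05 s, during which the arm holds its last target.

## Task

Lift the steel bone mallet out of the drying pot and lower it handle-first through the ring of the holder stand, then gently turn it, feeling for the place where its head drops into the groove of the ring, until it sits fully home and upright; let go and leave it hanging there. The grooved ring may be swivelled to any angle, so never force the head down while it is riding on the ring's raised cheeks, and leave the other things on the counter where they are.

Things in the scene. Friction and masses are not known exactly. Their poses are not given: they have to be found in the camera images.
- mallet: Metal mallet, upright, head on top, 0.2-0.42 kg. Head 60 mm long along its own x (68 over the white faces), 26 wide along y, flat sides, 38 tall. Its underside is a keel: lowest 4 mm 16 wide, next 6 mm 20 wide. Origin: centre of the head's underside; round handle 14 mm thick, 110 mm down from there. Grip the flat sides from above, fingertips 9 mm or more over the underside to clear the ring.
- foot (a point): Lower, tapered end of the mallet's handle, 110 mm below the mallet's origin. (Turning the mallet by half a turn makes no difference to how it fits the ring.)
- pot: Fixed drying pot, an upright metal tube 46 mm across, 40 mm inside, 125 mm high, on a 72 mm disc. The handle hangs in it with 13 mm play all round, head resting across the rim. Origin: centre of the underside.
- stand: Fixed stand: steel foot 130 x 90 mm, post 62 mm from the ring's axis towards its own +x, arm with the ring on top. Origin on the counter under the ring. The ring is sprung: pressed by over 6 N it sinks, 5 N per mm, 6 mm at most. It swivels stiffly (0.25 N m) and is left with its groove anywhere within 36 degrees either side of the stand's x. That angle is NOT in any reading: see or feel it.
- ring (a point): Centre of the groove's floor, on the ring's axis, 130 mm above the counter: the mallet's origin when home. Ring 55 mm across, bore 22 mm right through. On it two straight white nylon cheeks, 40 mm long, 8.5 mm high, form a groove 24 mm wide (28 at the top). A head lying across the cheeks stops 8.5 mm too high; it drops in within 5 degrees of the groove. Axes: the stand's.
- rinse: Bystander: clear plastic bottle, 52 mm across, 130 mm high; origin under its centre.
- jar: Bystander: glass jar, 60 mm across, 70 mm high; origin under its centre.
- beaker: Bystander: steel cup, 66 mm across, 65 mm high; origin under its centre.
- bitblock: Bystander: white block, 70 x 45 x 22 mm; origin under its centre.
- elevator: Bystander: slim steel instrument lying flat, 145 mm long, 10 mm thick; origin under its middle.
- spatula: Bystander: steel spatula lying flat, 170 mm long; origin under it.
Not all that is in view belongs to the job. What is shaped like the mallet but green is not meant.

How it is judged:
On the way, in this order (a step that is already met when the one before it is completed fails the run):
1. the mallet is lifted clear out of the pot (height (world z) of foot above 0.128 m), for 0.1 s.
2. the handle is down through the ring: its foot at least 60 mm under the groove floor, within 15 mm of the ring's axis (z of foot in the frame of ring below -0.06 m and horizontal distance between foot and ring below 0.015 m), for 0.1 s.
At the end, for the whole second after the job is handed in: The mallet hangs upright (within 3.4 degrees) and at rest in the ring, its head down in the groove: head underside within 3 mm of the groove floor and within 6 mm of the ring's axis (z of mallet in the frame of ring between -0.003 and 0.003 m and horizontal distance between mallet and ring below 0.006 m and angle between mallet's own z axis and vertical below 0.06 rad and linear speed of mallet below 0.02 m/s); the robot touches nothing.
It fails at once if the mallet is forced: more than 30 N between mallet and stand (contact force between mallet and stand above 30 N).
It fails at once if a bystander (bottle, jar, cup, white block or one of the two flat-lying instruments) is moved more than 25 mm (distance of any of rinse, jar, beaker, bitblock, elevator, spatula from where it was at the start of the episode above 0.025 m).
It also fails if it takes over 72 s, if anything falls off the work surface, if the arm or the gripper's body presses on something with over 40 N, if the wrist force passes 120 N, or if a joint passes its speed limit or range.

## Working session

There is one attempt and no reset: what is moved stays moved. The work goes in short steps, Python scripts to look and compute and a tool call to move; the robot and the scene stay as the last step left them, time stands still between calls to the robot, and variables do not carry over. Pictures are saved under pics/ and viewed, and the job is handed in when it is done.

Besides the shell and the picture viewer there is one more tool, called after ">>>" by a JSON object that holds its "name" and its "arguments", one argument or row to a line. step_arm: Moves the arm, as the interface text tells. Its arguments: {"type":"object","properties":{"commands":{"type":"array"},"fingers":{"type":"number"}},"required":["commands"]}

```bash
ls; mkdir -p pics
python3 - <<'E'
from bench import robot
import cv2,numpy as np
o=robot.get_obs();print({k:np.round(v,3) for k,v in o.items()})
for n in("side","top"):
    p,d=robot.snapshot(n);cv2.imwrite(f"pics/{n}0.png",p[:,:,::-1]);np.save(f"pics/{n}0.npy",d)
    np.save(f"pics/{n}0rgb.npy",p)
    print(n,robot.camera_info(n))
E
```

```text
pics
{'time': np.float64(0.0), 'joint_positions': array([ 1.181,  0.088,  1.372, -0.   ,  1.684, -0.103]), 'qvel': array([ 0.   , -0.   ,  0.001,  0.001, -0.   , -0.001]), 'joint_torque': array([ 1.0000e-03, -3.4017e+01, -3.0243e+01,  7.2000e-02,  3.3000e-02,
       -0.0000e+00]), 'tool_pos': array([0.155, 0.527, 0.212]), 'ee_rot': array([-1.571,  0.002,  1.284]), 'wrist_force': array([-0.309,  0.552,  0.228]), 'wrist_torque': array([ 0.036, -0.025, -0.039]), 'width': np.float64(0.094)}
side {'fx': 350.0330194046728, 'fy': 350.0330194046728, 'cx': 258.4885514839409, 'cy': 184.69535020910058, 'R': array([[ 0.94748627, -0.31977057,  0.00406845],
       [-0.23141467, -0.69435563, -0.68140847],
       [ 0.22071933,  0.64468367, -0.73189203]]), 't': array([-0.52112218,  0.18635866,  0.89747153])}
top {'fx': 460.0840697518167, 'fy': 460.0840697518167, 'cx': 250.59331272488987, 'cy': 196.2062827934295, 'R': array([[-0.02056893, -0.99976962,  0.00613354],
       [-0.97718409,  0.01880636, -0.21155986],
       [ 0.21139577, -0.01034516, -0.9773458 ]]), 't': array([0.0132531 , 0.56124392, 1.36207436])}
```

View pics/side0.png

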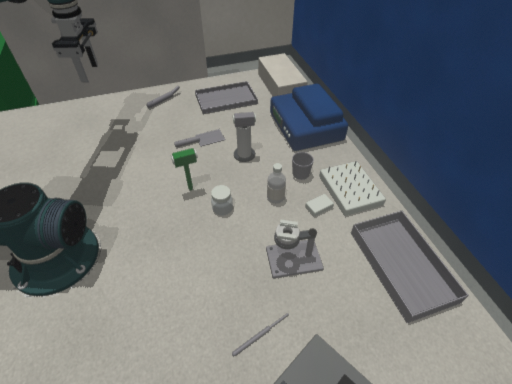

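View pics/top0.png

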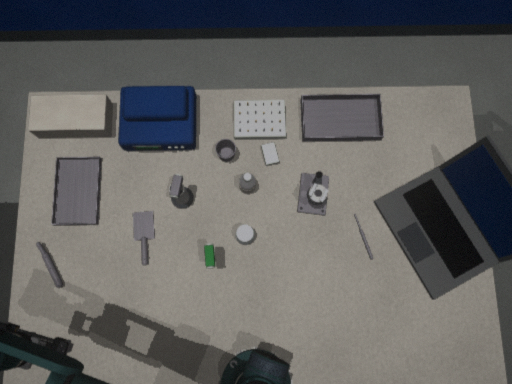

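Run:
```python
import cv2,numpy as np
t=cv2.imread("pics/top0.png");s=cv2.imread("pics/side0.png")
def z(im,x,y,w,h,k): return cv2.resize(im[y:y+h,x:x+w],None,fx=k,fy=k,interpolation=cv2.INTER_CUBIC)
a=z(t,155,160,50,60,6);b=z(t,290,160,60,60,6);c=z(s,220,100,50,60,6);d=z(s,255,205,80,60,6)
cv2.imwrite("pics/z1.png",np.hstack([a,b])); cv2.imwrite("pics/z2.png",np.hstack([c,d]))
```

```text
(no output)
```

View pics/z1.png

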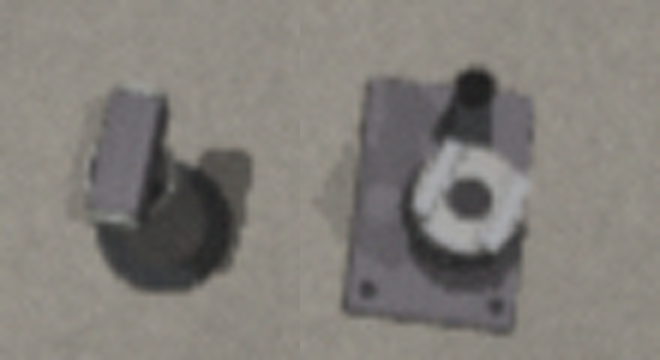

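View pics/z2.png

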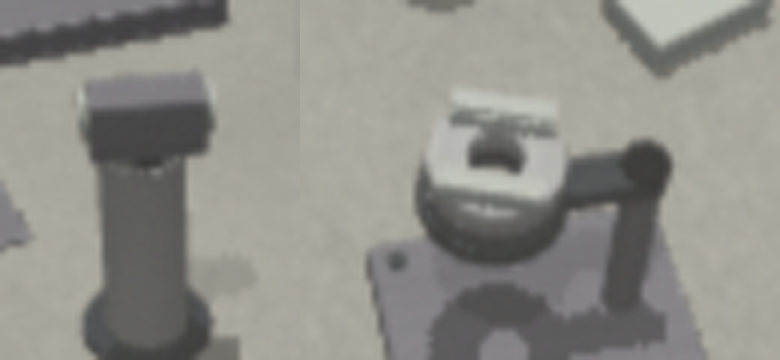

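```bash
cat > h.py <<'E'
import cv2,numpy as np
from bench import robot
def cloud(d,n,win):
    c=robot.camera_info(n);x,y,w,h=win
    v,u=np.mgrid[y:y+h,x:x+w];z=d[y:y+h,x:x+w]
    P=np.stack([(u-c['cx'])/c['fx']*z,(v-c['cy'])/c['fy']*z,z],-1)
    W=(P-c['t'])@c['R'];W[z==0]=np.nan
    return W
def ray(n,uv,z):
    c=robot.camera_info(n);uv=np.atleast_2d(uv).astype(float)
    r=np.stack([(uv[:,0]-c['cx'])/c['fx'],(uv[:,1]-c['cy'])/c['fy'],np.ones(len(uv))],-1)@c['R']
    o=-c['R'].T@c['t'];return o+r*((z-o[2])/r[:,2])[:,None]
E
python3 - <<'E'
from h import *
for n,win in(("top",(165,160,40,50)),("side",(225,105,40,35))):
    d=np.load(f"pics/{n}0.npy");W=cloud(d,n,win).reshape(-1,3)
    rgb=np.load(f"pics/{n}0rgb.npy")[win[1]:win[1]+win[3],win[0]:win[0]+win[2]].reshape(-1,3)
    m=(W[:,2]>0.135);print(n,m.sum(),np.round(np.histogram(W[m,2],np.arange(.13,.19,.004))[0]),W[m].min(0),W[m].max(0))
    t=m&(W[:,2]>.156);q=W[t];print('top',len(q),q[:,2].mean(),q[:,2].std())
    r=cv2.minAreaRect((q[:,:2]*1000).astype(np.float32));print(r);
    A=np.c_[q[:,:2],np.ones(len(q))];print('plane',np.linalg.lstsq(A,q[:,2],rcond=None)[0])
for n,win in(("top",(295,170,45,45)),("side",(265,210,45,45))):
    d=np.load(f"pics/{n}0.npy");W=cloud(d,n,win).reshape(-1,3)
    rgb=np.load(f"pics/{n}0rgb.npy")[win[1]:win[1]+win[3],win[0]:win[0]+win[2]].reshape(-1,3).astype(int)
    m=(W[:,2]>0.115);print(n,m.sum(),np.histogram(W[m,2],np.arange(.112,.16,.003)))
    for lo,hi in((.125,.134),(.1345,.145)):
        k=m&(W[:,2]>lo)&(W[:,2]<hi)&(rgb.min(1)>110);q=W[k];print(lo,len(q),q.mean(0),cv2.minAreaRect((q[:,:2]*1000).astype(np.float32)))
E
```

```text
top 243 [  0   1   8   7   7   7  20  64 105  22   2   0   0   0] [0.54096453 0.20167211 0.13667918] [0.60997234 0.2361068  0.1719432 ]
top 209 0.16277709553499783 0.0029051291095935966
((575.7040405273438, 218.7149658203125), (26.327678680419922, 68.38908386230469), 80.0748519897461)
plane [0.00638416 0.01806286 0.15516249]
side 266 [ 0 11 23 23 22 30 24 63 69  1  0  0  0  0] [0.54099368 0.20100417 0.13524646] [0.60907688 0.23543383 0.16663125]
top 146 0.1616092003460575 0.0021326662813923964
((576.6229858398438, 218.68331909179688), (29.660320281982422, 66.76850128173828), 81.94384002685547)
plane [0.01822393 0.0894538  0.13175622]
top 258 (array([ 0,  4,  8, 10, 16, 47, 48, 35, 38, 39, 12,  1,  0,  0,  0]), array([0.112, 0.115, 0.118, 0.121, 0.124, 0.127, 0.13 , 0.133, 0.136,
       0.139, 0.142, 0.145, 0.148, 0.151, 0.154, 0.157]))
0.125 102 [ 0.55289383 -0.19441539  0.13014023] ((551.549560546875, -194.4253692626953), (47.959716796875, 49.0941162109375), 4.934010028839111)
0.1345 101 [ 0.55143604 -0.19456953  0.13870973] ((550.043212890625, -193.4043426513672), (45.579769134521484, 45.43684387207031), 61.20279312133789)
side 448 (array([  0,  24,  15,  22,  29,  98,  79,  40, 104,  37,   0,   0,   0,
         0,   0]), array([0.112, 0.115, 0.118, 0.121, 0.124, 0.127, 0.13 , 0.133, 0.136,
       0.139, 0.142, 0.145, 0.148, 0.151, 0.154, 0.157]))
0.125 175 [ 0.55293029 -0.19522396  0.12977689] ((551.1931762695312, -199.7471466064453), (43.252166748046875, 53.126548767089844), 64.92054748535156)
0.1345 159 [ 0.55304549 -0.19469062  0.13791282] ((552.9326171875, -194.59397888183594), (46.600223541259766, 39.63720703125), 61.41001510620117)
```

Run:
```python
from h import *
def pca(q):
    q=q-q.mean(0);w,v=np.linalg.eigh(q.T@q);a=np.degrees(np.arctan2(v[1,1],v[0,1]));return (a+90)%180-90
for n,win in(("top",(165,160,40,50)),("side",(225,105,40,35))):
    d=np.load(f"pics/{n}0.npy");W=cloud(d,n,win).reshape(-1,3);q=W[W[:,2]>.157][:,:2];print(n,'mallet',q.mean(0),pca(q))
for n,win in(("top",(295,170,45,45)),("side",(265,210,45,45))):
    d=np.load(f"pics/{n}0.npy");W=cloud(d,n,win).reshape(-1,3)
    rgb=np.load(f"pics/{n}0rgb.npy")[win[1]:win[1]+win[3],win[0]:win[0]+win[2]].reshape(-1,3).astype(int)
    k=(W[:,2]>.1345)&(W[:,2]<.145)&(rgb.min(1)>110);q=W[k][:,:2]
    g=np.radians(-29);s=(q-[.553,-.1945])@[-np.sin(g),np.cos(g)]
    for sg in(1,-1):
        p=q[s*sg>11];print(n,'cheek',sg,len(p),p.mean(0),pca(p),s[s*sg>11].min(),s[s*sg>11].max()) if len(p) else print('none',np.sort(s)[[0,-1]])
        p=q[s*sg>.010];print(n,'cheek',sg,len(p),p.mean(0),pca(p))
    # bore: dark pixels
    g=cv2.cvtColor(np.load(f"pics/{n}0rgb.npy"),cv2.COLOR_RGB2GRAY)
    x,y,w,h=win;m=(g[y:y+h,x:x+w]<125).astype(np.uint8)
    N,L,S,C=cv2.connectedComponentsWithStats(m)
    for i in range(1,N): print(n,S[i],C[i]+[x,y],ray(n,C[i]+[x,y],.13))
    white=(g[y:y+h,x:x+w]>=125).astype(np.uint8)
```

```text
top mallet [0.57518072 0.21836162] -10.204652373627368
side mallet [0.57652253 0.21660935] -11.649626453785174
none [-0.02325699  0.02239493]
top cheek 1 48 [ 0.56013362 -0.17888031] -25.71390102901597
none [-0.02325699  0.02239493]
top cheek -1 51 [ 0.54390187 -0.21004655] -29.609096753592922
top [  0   1  34  44 979] [310.81613892 193.46271706] [[ 0.55110408 -0.17446925  0.13      ]]
top [19 20  8  7 48] [317.77083333 192.91666667] [[ 0.55235563 -0.19502646  0.13      ]]
none [-0.02338613  0.0232736 ]
side cheek 1 81 [ 0.5615887  -0.17929846] -28.74077071348836
none [-0.02338613  0.0232736 ]
side cheek -1 78 [ 0.5441737  -0.21067479] -29.914079340266426
side [43  0  2  2  4] [308.5 210.5] [[ 0.62334671 -0.15604471  0.13      ]]
side [16 14  3  2  4] [282.  224.5] [[ 0.5479956  -0.17459525  0.13      ]]
side [18 15  9  9 60] [287.36666667 229.2       ] [[ 0.55482731 -0.1909009   0.13      ]]
side [28 16  1  1  1] [293. 226.] [[ 0.57053136 -0.1866356   0.13      ]]
side [30 17  2  1  2] [295.5 227. ] [[ 0.57490691 -0.19108668  0.13      ]]
side [  9  20  36  25 602] [293.03322259 243.96345515] [[ 0.55183319 -0.23198225  0.13      ]]
side [ 4 36  4  5 15] [270.53333333 248.13333333] [[ 0.50091947 -0.22632206  0.13      ]]
side [ 1 38  3  7 11] [266.81818182 251.36363636] [[ 0.49044572 -0.23147912  0.13      ]]
```

>>> {"name": "step_arm", "arguments": {
  "commands": [
    {"xyz": [0.015,-0.011,0.0],"twist": [0,0,0.5]},
    {"xyz": [0.045,-0.033,0.0],"twist": [0,0,1]},
    {"xyz": [0.077,-0.057,0.0],"twist": [0,0,2]},
    {"xyz": [0.109,-0.08,0.0],"twist": [0,0,2]},
    {"xyz": [0.141,-0.104,0.0],"twist": [0,0,3]},
    {"xyz": [0.173,-0.127,0.0],"twist": [0,0,3]},
    {"xyz": [0.205,-0.151,0.0],"twist": [0,0,4]},
    {"xyz": [0.237,-0.174,0.0],"twist": [0,0,4]},
    {"xyz": [0.269,-0.198,0.0],"twist": [0,0,5]},
    {"xyz": [0.301,-0.221,0.0],"twist": [0,0,6]},
    {"xyz": [0.333,-0.245,0.0],"twist": [0,0,6.5]},
    {"xyz": [0.362,-0.266,0.0],"twist": [0,0,6.5]}
  ],
  "fingers": 0
}}

```text
time: 1.1
tool_pos: [0.519, 0.2595, 0.2128]
ee_rot: [-1.57, 0.001, 1.397]
wrist_force: [-0.0, 0.6, 0.5]
width: 0.0941
```

>>> {"name": "step_arm", "arguments": {
  "commands": [
    {"xyz": [0.029,-0.021,0.0],"twist": [0,0,0]},
    {"xyz": [0.048,-0.035,0.0],"twist": [0,0,0]},
    {"xyz": [0.058,-0.043,0.0],"twist": [0,0,0]},
    {"xyz": [0.059,-0.043,0.0],"twist": [0,0,0]},
    {"xyz": [0.059,-0.043,0.0],"twist": [0,0,0]},
    {"xyz": [0.059,-0.043,0.0],"twist": [0,0,0]},
    {"xyz": [0.059,-0.043,0.0],"twist": [0,0,0]}
  ]
}}

```text
time: 1.68
tool_pos: [0.5754, 0.2199, 0.2138]
ee_rot: [-1.571, -0.001, 1.4]
wrist_force: [-0.4, -0.1, -0.8]
width: 0.094
```

>>> {"name": "step_arm", "arguments": {
  "commands": [
    {"xyz": [0.0,-0.001,-0.012],"twist": [0,0,0]},
    {"xyz": [0.0,-0.0015,-0.027],"twist": [0,0,0]},
    {"xyz": [0.0,-0.0015,-0.042],"twist": [0,0,0]},
    {"xyz": [0.0,-0.0015,-0.055],"twist": [0,0,0]},
    {"xyz": [0.0,-0.0015,-0.065],"twist": [0,0,0]},
    {"xyz": [0.0,-0.0015,-0.069],"twist": [0,0,0]},
    {"xyz": [0.0,-0.0015,-0.069],"twist": [0,0,0]},
    {"xyz": [0.0,-0.0015,-0.069],"twist": [0,0,0]}
  ]
}}

```text
time: 2.35
tool_pos: [0.5767, 0.2172, 0.1447]
ee_rot: [-1.571, -0.0, 1.398]
wrist_force: [-0.2, 0.3, 0.4]
width: 0.0936
```

>>> {"name": "step_arm", "arguments": {
  "commands": [
    {"xyz": [0,0,0],"twist": [0,0,0]},
    {"xyz": [0,0,0],"twist": [0,0,0]},
    {"xyz": [0,0,0],"twist": [0,0,0]},
    {"xyz": [0,0,0],"twist": [0,0,0]},
    {"xyz": [0,0,0],"twist": [0,0,0]},
    {"xyz": [0,0,0],"twist": [0,0,0]},
    {"xyz": [0,0,0],"twist": [0,0,0]},
    {"xyz": [0,0,0],"twist": [0,0,0]},
    {"xyz": [0,0,0],"twist": [0,0,0]},
    {"xyz": [0,0,0],"twist": [0,0,0]},
    {"xyz": [0,0,0],"twist": [0,0,0]},
    {"xyz": [0,0,0],"twist": [0,0,0]}
  ],
  "fingers": 255
}}

```text
time: 3.35
tool_pos: [0.5768, 0.2178, 0.1449]
ee_rot: [-1.571, -0.002, 1.398]
wrist_force: [1.4, 2.8, 0.9]
width: 0.0258
```

Gripped (25.8 mm). Lift; foot must rise from ~0.015 to above 0.135 (ring cheeks at 0.1385), so raise by 160 mm.

>>> {"name": "step_arm", "arguments": {
  "commands": [
    {"xyz": [0,0,0.003],"twist": [0,0,0]},
    {"xyz": [0,0,0.01],"twist": [0,0,0]},
    {"xyz": [0,0,0.023],"twist": [0,0,0]},
    {"xyz": [0,0,0.04],"twist": [0,0,0]},
    {"xyz": [0,0,0.06],"twist": [0,0,0]},
    {"xyz": [0,0,0.08],"twist": [0,0,0]},
    {"xyz": [0,0,0.1],"twist": [0,0,0]},
    {"xyz": [0,0,0.12],"twist": [0,0,0]},
    {"xyz": [0,0,0.14],"twist": [0,0,0]},
    {"xyz": [0,0,0.152],"twist": [0,0,0]},
    {"xyz": [0,0,0.16],"twist": [0,0,0]},
    {"xyz": [0,0,0.16],"twist": [0,0,0]}
  ]
}}

```text
time: 4.35
tool_pos: [0.5772, 0.217, 0.3077]
ee_rot: [-1.575, -0.002, 1.397]
wrist_force: [0.1, 0.2, -2.7]
width: 0.0261
```

Run:
```python
from h import *
print(np.round(robot.get_obs()['wrist_force'],2))
for n in("side","top"):
    p,d=robot.snapshot(n);cv2.imwrite(f"pics/{n}1.png",p[:,:,::-1]);np.save(f"pics/{n}1.npy",d)
    c=robot.camera_info(n);X=c['R']@np.array([.576,.218,.25])+c['t'];u=int(c['fx']*X[0]/X[2]+c['cx']);v=int(c['fy']*X[1]/X[2]+c['cy'])
    q=p[max(0,v-35):v+55,max(0,u-45):u+45,::-1];cv2.imwrite(f"pics/{n}1z.png",cv2.resize(q,None,fx=6,fy=6,interpolation=cv2.INTER_CUBIC));print(n,u,v)
```

```text
[ 0.07  0.25 -2.72]
side 242 88
top 170 177
```

View pics/side1z.png

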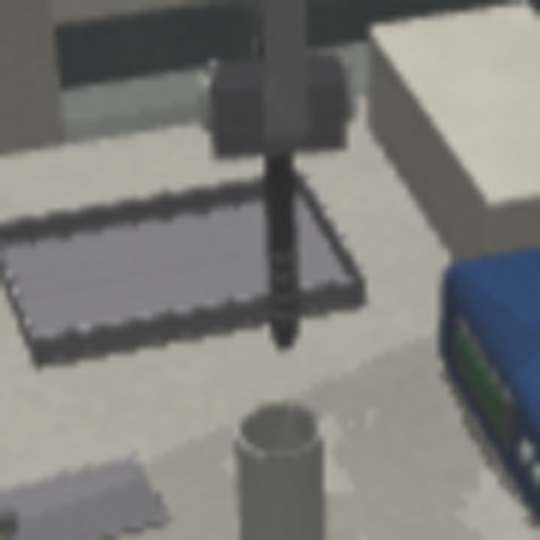

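View pics/top1z.png

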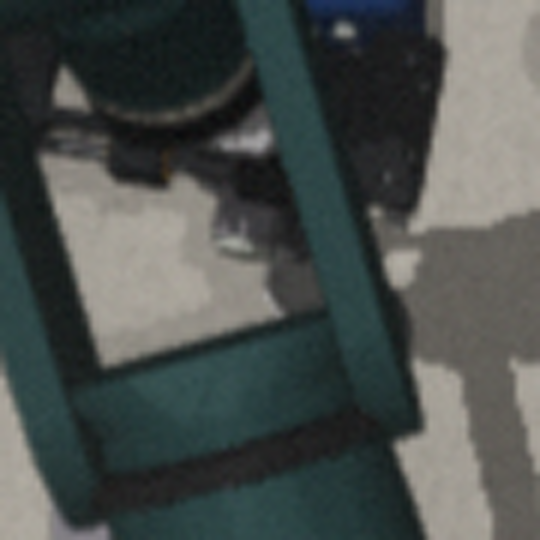

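Run:
```python
from h import *
d=np.load("pics/side1.npy");W=cloud(d,"side",(225,60,40,55)).reshape(-1,3)
W=W[np.abs(W[:,0]-.577)<.06];W=W[np.abs(W[:,1]-.217)<.06]
for z0 in np.arange(.175,.34,.01):
    q=W[(W[:,2]>z0)&(W[:,2]<z0+.01)]
    if len(q): print(round(z0,3),len(q),np.round(q[:,:2].mean(0),4),np.round(q[:,0].min(),4),np.round(q[:,0].max(),4))
o=robot.get_obs();print(o['tool_pos'],o['time'])
```

```text
0.175 3 [0.5766 0.2145] 0.5742 0.5793
0.185 14 [0.5769 0.2133] 0.5713 0.5836
0.195 16 [0.5765 0.2137] 0.5713 0.5832
0.205 11 [0.5772 0.2131] 0.5719 0.5831
0.215 18 [0.5778 0.2134] 0.5716 0.5853
0.225 15 [0.576  0.2125] 0.5702 0.584
0.235 14 [0.576  0.2121] 0.571 0.5832
0.245 15 [0.5752 0.2132] 0.5703 0.5807
0.255 16 [0.5758 0.2132] 0.5705 0.5816
0.265 17 [0.5756 0.212 ] 0.5706 0.5815
0.275 15 [0.5754 0.2122] 0.5703 0.5818
0.285 47 [0.5756 0.2088] 0.5473 0.6048
0.295 51 [0.5742 0.2056] 0.5461 0.6041
0.305 86 [0.5715 0.2025] 0.5426 0.6067
0.315 117 [0.5733 0.2045] 0.5425 0.6112
0.325 77 [0.575 0.209] 0.5463 0.6065
0.335 31 [0.5733 0.1928] 0.5662 0.5818
[0.57655434 0.21688128 0.30435792] 4.45
```

>>> {"name": "step_arm", "arguments": {
  "commands": [
    {"xyz": [-0.001,-0.012,0],"twist": [0,0,-0.5]},
    {"xyz": [-0.002,-0.036,0],"twist": [0,0,-1.5]},
    {"xyz": [-0.004,-0.072,0],"twist": [0,0,-3]},
    {"xyz": [-0.006,-0.11,0],"twist": [0,0,-5]},
    {"xyz": [-0.009,-0.148,0],"twist": [0,0,-7]},
    {"xyz": [-0.011,-0.186,0],"twist": [0,0,-9]},
    {"xyz": [-0.013,-0.224,0],"twist": [0,0,-11]},
    {"xyz": [-0.015,-0.262,0],"twist": [0,0,-12.5]},
    {"xyz": [-0.018,-0.3,0],"twist": [0,0,-14]},
    {"xyz": [-0.02,-0.336,0],"twist": [0,0,-15.5]},
    {"xyz": [-0.022,-0.367,0],"twist": [0,0,-17]},
    {"xyz": [-0.023,-0.388,0],"twist": [0,0,-18]}
  ]
}}

```text
time: 5.45
tool_pos: [0.5518, -0.1747, 0.3027]
ee_rot: [-1.568, 0.002, 1.078]
wrist_force: [0.4, 0.4, -3.2]
width: 0.0256
```

>>> {"name": "step_arm", "arguments": {
  "commands": [
    {"xyz": [-0.001,-0.014,0],"twist": [0,0,-0.5]},
    {"xyz": [-0.001,-0.021,0],"twist": [0,0,-1]},
    {"xyz": [-0.001,-0.024,0],"twist": [0,0,-1]},
    {"xyz": [-0.001,-0.024,0],"twist": [0,0,-1]},
    {"xyz": [-0.001,-0.024,0],"twist": [0,0,-1]},
    {"xyz": [-0.001,-0.024,0],"twist": [0,0,-1]},
    {"xyz": [-0.001,-0.024,0],"twist": [0,0,-1]}
  ]
}}

```text
time: 6.03
tool_pos: [0.5528, -0.1937, 0.3048]
ee_rot: [-1.571, -0.0, 1.068]
wrist_force: [0.3, 0.5, -2.6]
width: 0.0261
```

Run:
```python
from h import *
o=robot.get_obs();print(o['tool_pos'],o['ee_rot'],o['time'])
for n in("side","top"):
    p,d=robot.snapshot(n);cv2.imwrite(f"pics/{n}2.png",p[:,:,::-1]);np.save(f"pics/{n}2.npy",d);np.save(f"pics/{n}2rgb.npy",p)
    c=robot.camera_info(n);X=c['R']@np.array([.553,-.195,.22])+c['t'];u=int(c['fx']*X[0]/X[2]+c['cx']);v=int(c['fy']*X[1]/X[2]+c['cy'])
    q=p[max(0,v-50):v+50,max(0,u-50):u+50,::-1];cv2.imwrite(f"pics/{n}2z.png",cv2.resize(q,None,fx=5.9,fy=5.9,interpolation=cv2.INTER_CUBIC));print(n,u,v)
    if n=="side":
        W=cloud(d,n,(u-50,v-50,100,100)).reshape(-1,3)
        W=W[np.abs(W[:,0]-.553)<.05];W=W[np.abs(W[:,1]+.195)<.05]
        for z0 in np.arange(.165,.31,.01):
            q=W[(W[:,2]>z0)&(W[:,2]<z0+.01)]
            if len(q): print(round(z0,3),len(q),np.round(q[:,:2].mean(0),4),np.round(q[:,0].min(),4),np.round(q[:,0].max(),4))
```

```text
[ 0.55284651 -0.19374292  0.30475498] [-1.57110355e+00 -3.31882196e-04  1.06776181e+00] 6.0333
side 290 205
0.175 8 [ 0.5514 -0.1958] 0.5474 0.5572
0.185 16 [ 0.551  -0.1971] 0.5461 0.5565
0.195 24 [ 0.551  -0.1966] 0.5458 0.5584
0.205 18 [ 0.5502 -0.1963] 0.5459 0.557
0.215 21 [ 0.5514 -0.1976] 0.5453 0.5591
0.225 21 [ 0.5505 -0.1973] 0.5457 0.5578
0.235 23 [ 0.5502 -0.1966] 0.5464 0.5564
0.245 22 [ 0.5511 -0.198 ] 0.5463 0.559
0.255 21 [ 0.55   -0.1977] 0.5456 0.5583
0.265 25 [ 0.5499 -0.1974] 0.5457 0.5567
0.275 20 [ 0.5479 -0.1975] 0.5258 0.5556
0.285 51 [ 0.5484 -0.2021] 0.5227 0.5748
0.295 65 [ 0.5454 -0.2038] 0.5192 0.5756
0.305 133 [ 0.5466 -0.2083] 0.5178 0.5762
top 322 185
```

View pics/side2z.png

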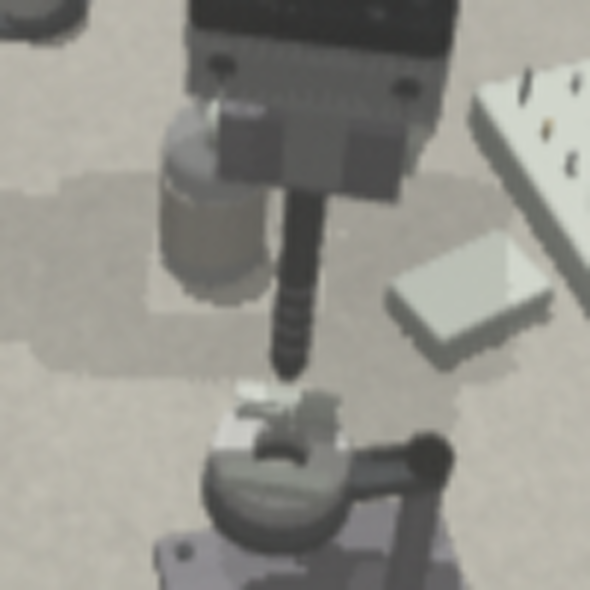

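View pics/top2z.png

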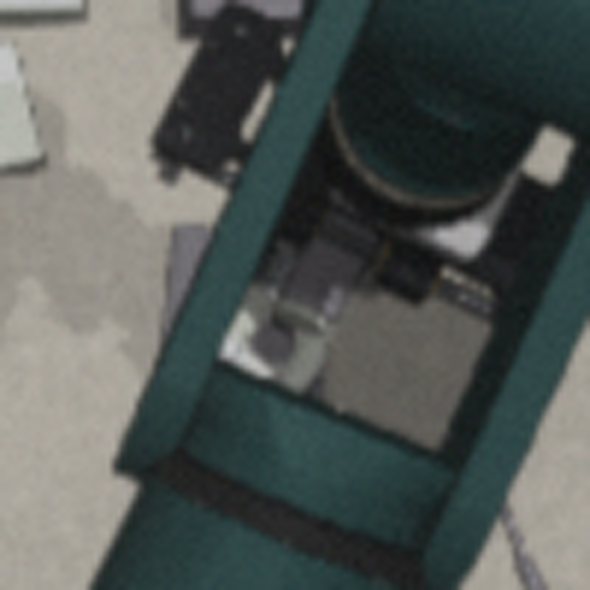

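>>> {"name": "step_arm", "arguments": {
  "commands": [
    {"xyz": [0,-0.001,-0.004],"twist": [0,0,0]},
    {"xyz": [0,-0.0018,-0.012],"twist": [0,0,0]},
    {"xyz": [0,-0.0018,-0.024],"twist": [0,0,0]},
    {"xyz": [0,-0.0018,-0.032],"twist": [0,0,0]},
    {"xyz": [0,-0.0018,-0.038],"twist": [0,0,0]},
    {"xyz": [0,-0.0018,-0.042],"twist": [0,0,0]},
    {"xyz": [0,-0.0018,-0.046],"twist": [0,0,0]},
    {"xyz": [0,-0.0018,-0.05],"twist": [0,0,0]},
    {"xyz": [0,-0.0018,-0.054],"twist": [0,0,0]},
    {"xyz": [0,-0.0018,-0.058],"twist": [0,0,0]},
    {"xyz": [0,-0.0018,-0.06],"twist": [0,0,0]}
  ]
}}

```text
time: 7.05
tool_pos: [0.5525, -0.1967, 0.244]
ee_rot: [-1.57, -0.0, 1.066]
wrist_force: [0.1, -0.3, -3.1]
width: 0.0259
```

```bash
cat > look.py <<'E'
import sys
from h import *
o=robot.get_obs();print({k:np.round(o[k],4) for k in('time','tool_pos','ee_rot','wrist_force','wrist_torque','width')})
n="side";p,d=robot.snapshot(n);t=sys.argv[1];np.save(f"pics/{t}.npy",d);np.save(f"pics/{t}rgb.npy",p)
c=robot.camera_info(n);X=c['R']@np.array([.553,-.195,.15])+c['t'];u=int(c['fx']*X[0]/X[2]+c['cx']);v=int(c['fy']*X[1]/X[2]+c['cy'])
q=p[v-35:v+35,u-40:u+40,::-1];cv2.imwrite(f"pics/{t}.png",cv2.resize(q,None,fx=8,fy=8,interpolation=cv2.INTER_CUBIC))
E
python3 look.py s3
```

```text
{'time': np.float64(7.05), 'tool_pos': array([ 0.5525, -0.1967,  0.244 ]), 'ee_rot': array([-1.5704e+00, -1.0000e-04,  1.0658e+00]), 'wrist_force': array([ 0.1182, -0.3139, -3.0631]), 'wrist_torque': array([-0.0401,  0.0443,  0.0287]), 'width': np.float64(0.0259)}
```

View pics/s3.png

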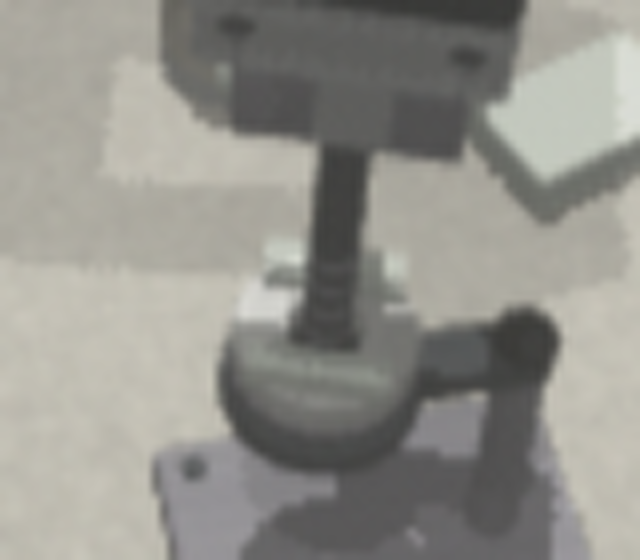

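>>> {"name": "step_arm", "arguments": {
  "commands": [
    {"xyz": [-0.0008,0.0008,-0.002],"twist": [0,0,0]},
    {"xyz": [-0.001,0.001,-0.008],"twist": [0,0,0]},
    {"xyz": [-0.001,0.001,-0.015],"twist": [0,0,0]},
    {"xyz": [-0.001,0.001,-0.023],"twist": [0,0,0]},
    {"xyz": [-0.001,0.001,-0.031],"twist": [0,0,0]},
    {"xyz": [-0.001,0.001,-0.039],"twist": [0,0,0]},
    {"xyz": [-0.001,0.001,-0.047],"twist": [0,0,0]},
    {"xyz": [-0.001,0.001,-0.055],"twist": [0,0,0]},
    {"xyz": [-0.001,0.001,-0.062],"twist": [0,0,0]},
    {"xyz": [-0.001,0.001,-0.068],"twist": [0,0,0]},
    {"xyz": [-0.001,0.001,-0.072],"twist": [0,0,0]},
    {"xyz": [-0.001,0.001,-0.072],"twist": [0,0,0]}
  ]
}}

```text
time: 8.1
tool_pos: [0.5511, -0.1955, 0.1712]
ee_rot: [-1.569, 0.0, 1.066]
wrist_force: [-0.4, -0.0, -3.1]
width: 0.0261
```

```bash
python3 look.py s4
```

```text
{'time': np.float64(8.1), 'tool_pos': array([ 0.5511, -0.1955,  0.1712]), 'ee_rot': array([-1.5687e+00,  1.0000e-04,  1.0658e+00]), 'wrist_force': array([-0.4163, -0.0178, -3.084 ]), 'wrist_torque': array([-0.0312, -0.0328,  0.0226]), 'width': np.float64(0.0261)}
```

View pics/s4.png

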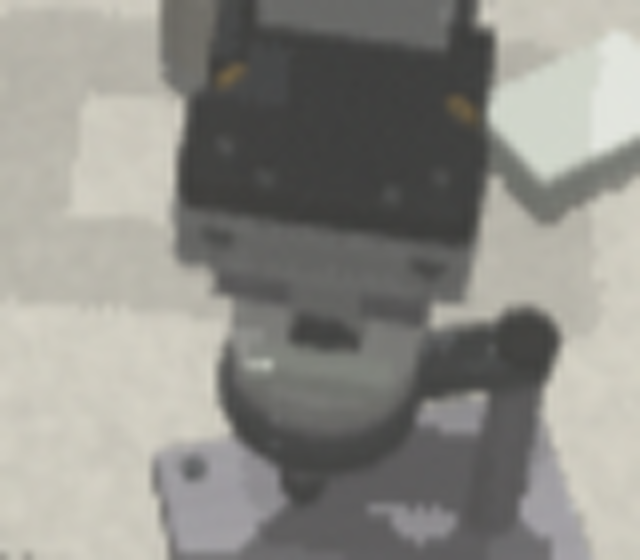

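>>> {"name": "step_arm", "arguments": {
  "commands": [
    {"xyz": [0,0,-0.003],"twist": [0,0,0]},
    {"xyz": [0,0,-0.007],"twist": [0,0,0]},
    {"xyz": [0,0,-0.01],"twist": [0,0,0]},
    {"xyz": [0,0,-0.012],"twist": [0,0,0]},
    {"xyz": [0,0,-0.013],"twist": [0,0,0]},
    {"xyz": [0,0,-0.013],"twist": [0,0,0]}
  ]
}}

```text
time: 8.65
tool_pos: [0.5514, -0.1957, 0.1591]
ee_rot: [-1.57, -0.0, 1.066]
wrist_force: [-1.0, -0.2, -2.0]
width: 0.0259
```

>>> {"name": "step_arm", "arguments": {
  "commands": [
    {"xyz": [0,0,-0.0005],"twist": [0,0,0]},
    {"xyz": [0,0,-0.001],"twist": [0,0,0]},
    {"xyz": [0,0,-0.001],"twist": [0,0,0]}
  ]
}}

```text
time: 8.9
tool_pos: [0.5517, -0.1958, 0.1586]
ee_rot: [-1.571, -0.0, 1.066]
wrist_force: [-1.0, 0.7, -3.2]
width: 0.0258
```

>>> {"name": "step_arm", "arguments": {
  "commands": [
    {"xyz": [0,0,-0.0005],"twist": [0,0,0]},
    {"xyz": [0,0,-0.001],"twist": [0,0,0]},
    {"xyz": [0,0,-0.001],"twist": [0,0,0]}
  ]
}}

```text
time: 9.15
tool_pos: [0.5516, -0.1957, 0.1574]
ee_rot: [-1.571, -0.0, 1.066]
wrist_force: [0.5, 0.4, -2.9]
width: 0.0258
```

>>> {"name": "step_arm", "arguments": {
  "commands": [
    {"xyz": [0,0,-0.0005],"twist": [0,0,0]},
    {"xyz": [0,0,-0.001],"twist": [0,0,0]},
    {"xyz": [0,0,-0.001],"twist": [0,0,0]}
  ]
}}

```text
time: 9.4
tool_pos: [0.5515, -0.1957, 0.1564]
ee_rot: [-1.571, -0.0, 1.066]
wrist_force: [-0.1, 0.1, -3.0]
width: 0.0259
```

>>> {"name": "step_arm", "arguments": {
  "commands": [
    {"xyz": [0,0,-0.0005],"twist": [0,0,0]},
    {"xyz": [0,0,-0.001],"twist": [0,0,0]},
    {"xyz": [0,0,-0.001],"twist": [0,0,0]}
  ]
}}

```text
time: 9.65
tool_pos: [0.5515, -0.1957, 0.1553]
ee_rot: [-1.571, -0.0, 1.066]
wrist_force: [0.1, 0.4, -3.1]
width: 0.0259
```

>>> {"name": "step_arm", "arguments": {
  "commands": [
    {"xyz": [0,0,-0.0005],"twist": [0,0,0]},
    {"xyz": [0,0,-0.001],"twist": [0,0,0]},
    {"xyz": [0,0,-0.001],"twist": [0,0,0]}
  ]
}}

```text
time: 9.9
tool_pos: [0.5515, -0.1957, 0.1544]
ee_rot: [-1.571, -0.0, 1.066]
wrist_force: [0.7, 0.1, -2.9]
width: 0.0262
```

>>> {"name": "step_arm", "arguments": {
  "commands": [
    {"xyz": [0,0,-0.0005],"twist": [0,0,0]},
    {"xyz": [0,0,-0.001],"twist": [0,0,0]},
    {"xyz": [0,0,-0.001],"twist": [0,0,0]}
  ]
}}

```text
time: 10.15
tool_pos: [0.5515, -0.1957, 0.1533]
ee_rot: [-1.571, -0.0, 1.066]
wrist_force: [-0.5, -0.4, -2.9]
width: 0.0258
```

>>> {"name": "step_arm", "arguments": {
  "commands": [
    {"xyz": [0,0,-0.0005],"twist": [0,0,0]},
    {"xyz": [0,0,-0.001],"twist": [0,0,0]},
    {"xyz": [0,0,-0.001],"twist": [0,0,0]}
  ]
}}

```text
time: 10.4
tool_pos: [0.5515, -0.1957, 0.1524]
ee_rot: [-1.571, -0.0, 1.066]
wrist_force: [0.4, -0.0, -3.4]
width: 0.0261
```

>>> {"name": "step_arm", "arguments": {
  "commands": [
    {"xyz": [0,0,-0.0005],"twist": [0,0,0]},
    {"xyz": [0,0,-0.001],"twist": [0,0,0]},
    {"xyz": [0,0,-0.001],"twist": [0,0,0]}
  ]
}}

```text
time: 10.65
tool_pos: [0.5517, -0.1958, 0.1518]
ee_rot: [-1.571, -0.0, 1.066]
wrist_force: [-0.4, -0.3, -1.6]
width: 0.0263
```

>>> {"name": "step_arm", "arguments": {
  "commands": [
    {"xyz": [0,0,-0.0005],"twist": [0,0,0]},
    {"xyz": [0,0,-0.001],"twist": [0,0,0]},
    {"xyz": [0,0,-0.001],"twist": [0,0,0]}
  ]
}}

```text
time: 10.9
tool_pos: [0.5517, -0.1955, 0.1503]
ee_rot: [-1.571, -0.001, 1.066]
wrist_force: [0.2, -0.0, -1.8]
width: 0.0258
```

```bash
python3 look.py s5
```

```text
{'time': np.float64(10.9), 'tool_pos': array([ 0.5517, -0.1955,  0.1503]), 'ee_rot': array([-1.5708e+00, -6.0000e-04,  1.0660e+00]), 'wrist_force': array([ 2.0990e-01, -1.3000e-03, -1.7852e+00]), 'wrist_torque': array([ 0.0613, -0.1368,  0.0291]), 'width': np.float64(0.0258)}
```

View pics/s5.png

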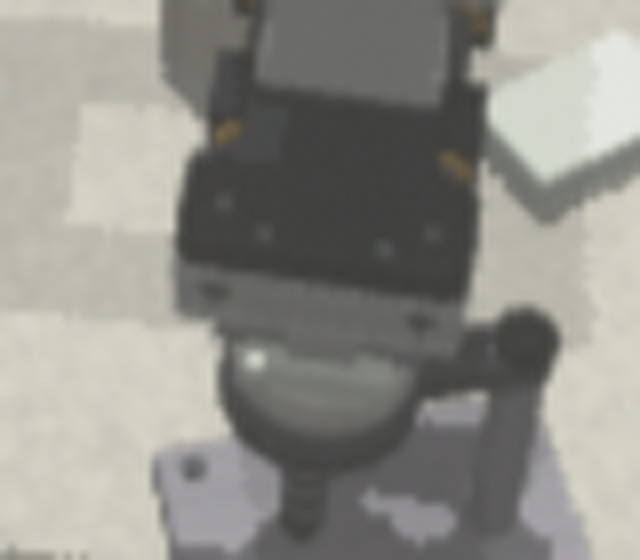

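>>> {"name": "step_arm", "arguments": {
  "commands": [
    {"xyz": [0,0,-0.0004],"twist": [0,0,0]},
    {"xyz": [0,0,-0.0008],"twist": [0,0,0]},
    {"xyz": [0,0,-0.0008],"twist": [0,0,0]},
    {"xyz": [0,0,-0.0008],"twist": [0,0,0]}
  ]
}}

```text
time: 11.28
tool_pos: [0.5517, -0.1956, 0.1499]
ee_rot: [-1.571, -0.0, 1.066]
wrist_force: [0.8, 1.2, -0.8]
width: 0.0259
```

```bash
python3 -c "
from h import *
o=robot.get_obs();print(o['tool_pos'],o['wrist_force'],o['wrist_torque'])"
```

```text
[ 0.55173314 -0.19555444  0.14990776] [ 0.83534004  1.20070767 -0.83792619] [ 0.24662901 -0.04325283 -0.01835837]
```

>>> {"name": "step_arm", "arguments": {
  "commands": [
    {"xyz": [0,0,-0.0003],"twist": [0,0,0]},
    {"xyz": [0,0,-0.0006],"twist": [0,0,0]},
    {"xyz": [0,0,-0.0006],"twist": [0,0,0]},
    {"xyz": [0,0,-0.0006],"twist": [0,0,0]}
  ]
}}

```text
time: 11.62
tool_pos: [0.5518, -0.1956, 0.1498]
ee_rot: [-1.572, -0.0, 1.066]
wrist_force: [-0.2, 2.3, 3.3]
width: 0.0261
```

>>> {"name": "step_arm", "arguments": {
  "commands": [
    {"xyz": [0,0,0.0006],"twist": [0,0,0]},
    {"xyz": [0,0,0.0006],"twist": [0,0,0]},
    {"xyz": [0,0,0.0006],"twist": [0,0,0]}
  ]
}}

```text
time: 11.87
tool_pos: [0.5518, -0.1956, 0.1498]
ee_rot: [-1.571, -0.0, 1.066]
wrist_force: [0.5, 2.9, 2.5]
width: 0.026
```

>>> {"name": "step_arm", "arguments": {
  "commands": [
    {"xyz": [0,0,0],"twist": [0,0,0]},
    {"xyz": [0,0,0],"twist": [0,0,0]},
    {"xyz": [0,0,0],"twist": [0,0,0]},
    {"xyz": [0,0,0],"twist": [0,0,0]},
    {"xyz": [0,0,0],"twist": [0,0,0]},
    {"xyz": [0,0,0],"twist": [0,0,0]}
  ],
  "fingers": 140
}}

```text
time: 12.37
tool_pos: [0.5515, -0.196, 0.1496]
ee_rot: [-1.571, 0.0, 1.066]
wrist_force: [-0.7, -0.9, -0.4]
width: 0.0426
```

>>> {"name": "step_arm", "arguments": {
  "commands": [
    {"xyz": [0,0,0.003],"twist": [0,0,0]},
    {"xyz": [0,0,0.01],"twist": [0,0,0]},
    {"xyz": [0,0,0.02],"twist": [0,0,0]},
    {"xyz": [0,0,0.035],"twist": [0,0,0]},
    {"xyz": [0,0,0.055],"twist": [0,0,0]},
    {"xyz": [0,0,0.08],"twist": [0,0,0]},
    {"xyz": [0,0,0.11],"twist": [0,0,0]},
    {"xyz": [0,0,0.14],"twist": [0,0,0]},
    {"xyz": [0,0,0.16],"twist": [0,0,0]},
    {"xyz": [0,0,0.17],"twist": [0,0,0]}
  ]
}}

```text
time: 13.2
tool_pos: [0.5524, -0.1961, 0.3253]
ee_rot: [-1.579, -0.001, 1.066]
wrist_force: [0.1, -0.7, -0.3]
width: 0.0421
```

```bash
python3 look.py s6
python3 - <<'E'
from h import *
d=np.load("pics/s6.npy");W=cloud(d,"side",(250,180,80,90)).reshape(-1,3)
W=W[(np.abs(W[:,0]-.553)<.05)&(np.abs(W[:,1]+.195)<.05)]
print(np.histogram(W[:,2],np.arange(.12,.2,.004)))
q=W[(W[:,2]>.158)&(W[:,2]<.19)];print(len(q),q.mean(0),cv2.minAreaRect((q[:,:2]*1000).astype(np.float32)))
t=W[(W[:,2]>.163)&(W[:,2]<.18)];A=np.c_[t[:,:2],np.ones(len(t))];print(np.linalg.lstsq(A,t[:,2],rcond=None)[0],t[:,2].mean())
E
```

```text
{'time': np.float64(13.2), 'tool_pos': array([ 0.5524, -0.1961,  0.3253]), 'ee_rot': array([-1.5790e+00, -6.0000e-04,  1.0658e+00]), 'wrist_force': array([ 0.1476, -0.6589, -0.2872]), 'wrist_torque': array([-0.0383,  0.0298, -0.0142]), 'width': np.float64(0.0421)}
(array([ 19,  27,  36,  28,  79,  20,  25,  32,  32,  42,  38, 184, 100,
         0,   0,   0,   0,   0,   0,   0]), array([0.12 , 0.124, 0.128, 0.132, 0.136, 0.14 , 0.144, 0.148, 0.152,
       0.156, 0.16 , 0.164, 0.168, 0.172, 0.176, 0.18 , 0.184, 0.188,
       0.192, 0.196, 0.2  ]))
345 [ 0.54975319 -0.1980753   0.1663266 ] ((550.54931640625, -196.42755126953125), (27.260555267333984, 68.00233459472656), 63.79866409301758)
[0.02286392 0.04656246 0.16387111] 0.16728635725940388
```

View pics/s6.png

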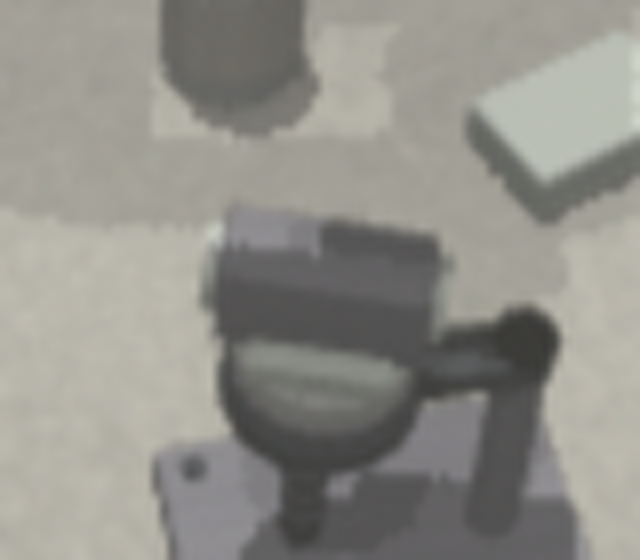

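>>> {"name": "step_arm", "arguments": {
  "commands": [
    {"xyz": [0,0.01,0],"twist": [0,0,0]},
    {"xyz": [0,0.03,0],"twist": [0,0,0]},
    {"xyz": [0,0.06,0],"twist": [0,0,0]},
    {"xyz": [0,0.09,0],"twist": [0,0,0]},
    {"xyz": [0,0.12,0],"twist": [0,0,0]},
    {"xyz": [0,0.15,0],"twist": [0,0,0]},
    {"xyz": [0,0.18,0],"twist": [0,0,0]},
    {"xyz": [0,0.21,0],"twist": [0,0,0]},
    {"xyz": [0,0.24,0],"twist": [0,0,0]},
    {"xyz": [0,0.26,0],"twist": [0,0,0]},
    {"xyz": [0,0.27,0],"twist": [0,0,0]},
    {"xyz": [0,0.27,0],"twist": [0,0,0]}
  ]
}}

```text
time: 14.25
tool_pos: [0.5507, 0.0765, 0.3177]
ee_rot: [-1.568, 0.001, 1.069]
wrist_force: [-1.0, 0.0, -0.3]
width: 0.0421
```

```bash
python3 look.py s7
python3 - <<'E'
from h import *
p,d=robot.snapshot("top");cv2.imwrite("pics/top7.png",cv2.resize(p[160:220,285:350,::-1],None,fx=8,fy=8,interpolation=cv2.INTER_CUBIC))
for n,D,win in(("side",np.load("pics/s7.npy"),(250,180,80,90)),("top",d,(290,160,60,60))):
    W=cloud(D,n,win).reshape(-1,3)
    W=W[(np.abs(W[:,0]-.553)<.05)&(np.abs(W[:,1]+.195)<.05)]
    t=W[(W[:,2]>.160)&(W[:,2]<.18)];A=np.c_[t[:,:2],np.ones(len(t))];print(n,len(t),np.linalg.lstsq(A,t[:,2],rcond=None)[0],np.median(t[:,2]),cv2.minAreaRect((t[:,:2]*1000).astype(np.float32)))
    h=W[(W[:,2]<.10)&(W[:,2]>.03)]
    for z in np.arange(.02,.1,.015):
        k=h[(np.abs(h[:,2]-z)<.0075)&(np.hypot(h[:,0]-.552,h[:,1]+.196)<.015)]
        if len(k): print(round(z,3),len(k),np.round(k[:,:2].mean(0),4))
E
```

```text
{'time': np.float64(14.25), 'tool_pos': array([0.5507, 0.0765, 0.3177]), 'ee_rot': array([-1.5675e+00,  1.3000e-03,  1.0695e+00]), 'wrist_force': array([-0.9781,  0.0227, -0.2901]), 'wrist_torque': array([-0.011 , -0.0142, -0.038 ]), 'width': np.float64(0.0421)}
side 328 [0.06714334 0.10355245 0.15017158] 0.16720404070885142 ((551.1917724609375, -195.30197143554688), (27.415756225585938, 67.89038848876953), 60.91973876953125)
0.035 13 [ 0.5489 -0.2   ]
0.05 21 [ 0.5488 -0.1995]
0.065 10 [ 0.5495 -0.2006]
top 208 [-0.00235615  0.02921104  0.17507299] 0.1682389793345967 ((550.1566772460938, -195.93521118164062), (25.754714965820312, 68.80320739746094), 60.985042572021484)
```

View pics/top7.png

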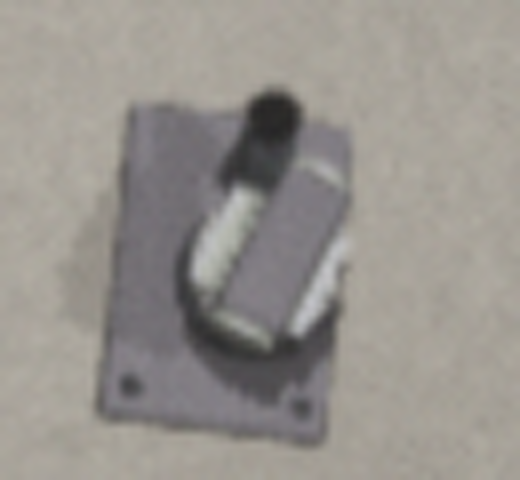

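View pics/s7.png

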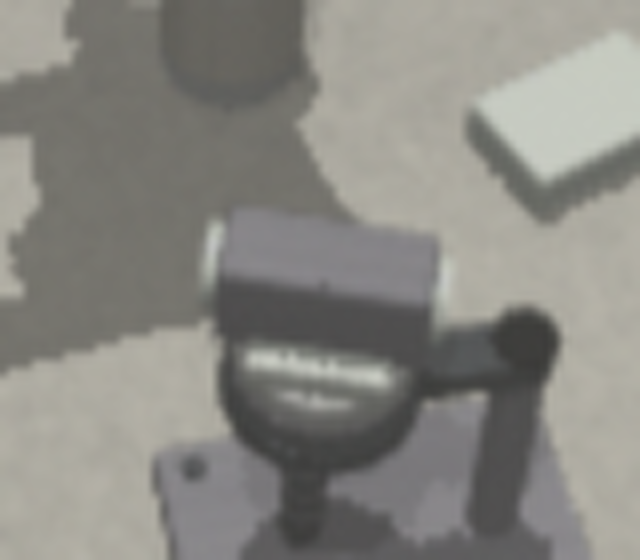

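The top view shows the head lying between the white cheeks, with its centre near (280,255) in the enlarged crop. The side view shows it seated and level, with the handle coming out below the ring.

```bash
python3 -c "
from bench import robot
print(robot.close_job())"
```

```text
the job is handed in; nothing more can be done
None
```

The mallet is hanging in the ring with its head down in the groove. I released it and handed the job in at about 14.4 s.

**What I did:** I gripped the head in the pot and lifted it clear. From the images I measured the groove at about -29° in the world frame, so I turned the mallet to that angle before lowering the handle through the ring. It dropped in on the first try, in 1 mm steps with no searching turn needed. Contact came only at home height, and the measured push on the ring stayed at roughly 6 N.

**Last checks, after letting go:**

| Check | Measured | Expected or limit |
|---|---|---|
| Head top height | 167–168 mm | 168 mm when home |
| Head direction | -29° | groove at -29° |
| Head centre to ring axis | 2–3 mm | under 6 mm |

- **Tilt:** the two cameras disagreed. The top view gave about 0.03 rad. The side view gave about 0.12 rad, over the 0.06 rad limit. I discounted the side figure because that camera gave a similar slope (0.09) for the head in the pot, where the top view read it level. Both pictures also look level.
- **Other objects:** the arm stayed above them throughout and the later views showed nothing moved, but I did not measure their positions again.

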